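# Move a freshly painted drawer front to the drying saddles with a lifter

## Task

The white drawer front on the two low battens has just been painted, so the gripper must not touch it: slide the steel lifter under it, between the battens, and carry it level to the drying rack. Lower it with the lifter into the notches of both saddles, so that it lies level and about centred across them, then draw the lifter out and lay it flat on the bench, clear of the drawer front. Leave the other things on the bench where they are.

Things in the scene. Friction and masses are not known exactly. Their poses are not given: they have to be found in the camera images.
- lifter: flat steel lifter (a wide spatula), lying on the bench. Origin: centre of the blade's underside; x points to the blade's free front edge, z up. Blade 94 (x) x 80 (y) x 3 mm; behind it a tang, 36 mm wide, 3 mm thick, runs back to x = -175 mm and carries a bar handle on two posts. 240 g
- lifter_grip (a point): middle of the lifter's wooden bar handle, 125 mm behind and 50 mm above the lifter's origin. The handle runs along the lifter's x: 90 mm long, 24 mm wide (y), 26 mm tall, with a free gap of 34 mm between it and the tang
- lifter_blade (a point): centre of the upper face of the lifter's blade, 3 mm above the lifter's origin
- front: white painted drawer front, 90 (x) x 220 (y) x 11 mm (8 mm plate with a 3 mm raised border on top), about 130 g, lying across the two battens. Origin: centre of its underside; y along its length, z up. It is the same either way round
- battens: two plain wooden battens fixed to the bench on a card sheet, to the left or right. Origin: midway between them, at bench level; x along the battens. Each is 170 mm long, 20 mm wide, 20 mm high, at y = -80 and +80 mm: 140 mm free between them, and a gap 20 mm high under the drawer front, open at both ends
- rack: plywood drying rack fixed to the bench on the other side. Origin: centre of its underside; x along the saddles. Base 150 (x) x 200 x 10 mm; two upright saddles 28 mm thick at y = -84 and +84 mm, open between (140 mm free). Each notch is 114 mm long in x, centred, its seat 50 mm above the bench, end lips up to 62 mm. The drawer front goes across both, its 90 mm width in the notches
- glue: white glue bottle, 60 mm across, 170 mm tall; a bystander, leave it alone. Origin: centre of its underside
- can: spray can, 60 mm across, 150 mm tall; a bystander, leave it alone. Origin: centre of its underside
- brush: brush, 160 mm long, lying flat; a bystander, leave it alone. Origin: centre of its underside
- bush: small upright steel bush, 32 mm across, 30 mm tall; a bystander, leave it alone. Origin: centre of its underside
- sander: cork sanding block, 50 x 90 x 28 mm; a bystander, leave it alone. Origin: centre of its underside
- tape: roll of masking tape lying flat, 100 mm across, 25 mm high; a bystander, leave it alone. Origin: centre of its underside
- driver: screwdriver, 150 mm long, lying flat; a bystander, leave it alone. Origin: centre of its underside
Not all that is in view belongs to the job. Of the things shaped like the rack, the plywood one is meant.

How it is judged:
On the way, in this order (a step that is already met when the one before it is completed fails the run):
1. the drawer front is lifted clear of the battens, level, on the lifter's blade (height (world z) of front above 0.04 m and angle between front's own z axis and vertical below 0.2 rad and contact force between lifter and front above 0.3 N and distance between lifter_blade and front below 0.05 m), for 0.2 s.
2. the drawer front has been lowered into the notches of the rack with the lifter still beneath it (x of front in the frame of rack between -0.014 and 0.014 m and y of front in the frame of rack between -0.025 and 0.025 m and z of front in the frame of rack between 0.047 and 0.053 m and angle between the y axis of front and the y axis of rack, either way round below 0.2 rad and angle between front's own z axis and vertical below 0.04 rad and contact force between rack and front above 0.3 N and distance between lifter_blade and front below 0.07 m), for 0.1 s.
At the end, for the whole second after the job is handed in: Drawer front at rest, level (0.04 rad) on both notch seats (3 mm), within 14 mm of the rack's centre along the saddles, 25 mm across, square to 0.2 rad. Lifter at rest, flat on the bench (origin below 8 mm, tilt under 0.06 rad), off the front, blade centre over 120 mm from its centre (x of front in the frame of rack between -0.014 and 0.014 m and y of front in the frame of rack between -0.025 and 0.025 m and z of front in the frame of rack between 0.047 and 0.053 m and angle between the y axis of front and the y axis of rack, either way round below 0.2 rad and angle between front's own z axis and vertical below 0.04 rad and linear speed of each of front, lifter below 0.01 m/s and height (world z) of lifter below 0.008 m and angle between lifter's own z axis and vertical below 0.06 rad and contact force between lifter and front below 0.05 N and horizontal distance between lifter_blade and front above 0.12 m); the robot touches nothing.
It fails at once if the gripper or arm touches the drawer front (contact force between any of the fingers, the arm and front above 0.5 N).
It fails at once if the drawer front is tipped by more than 0.35 rad (angle between front's own z axis and vertical above 0.35 rad).
It fails at once if the drawer front falls to the bench (height (world z) of front below 0.012 m).
It fails at once if a bystander is moved by more than 30 mm (distance of any of glue, can, brush, bush, sander, tape, driver from where it was at the start of the episode above 0.03 m).
It also fails if it takes over 64 s, if anything falls off the work surface, if the arm or the gripper's body presses on something with over 40 N, if the wrist force passes 120 N, or if a joint passes its speed limit or range.

## Robot

A 6-joint arm with a two-finger parallel gripper is mounted at the origin on the work surface. World frame = base frame: x ahead of the robot, y to its left, z up, the work surface at z = 0. Lengths are in m, angles in rad, forces in N, time in s.
With the tool pointing down it reaches from about 0.3 to 0.85 m from the base axis. Payload 5.4 kg.
Tool frame: the origin (TCP) lies where the fingers leave the gripper's body, on its centre line; the fingertips stand 73 mm ahead of it and the grasp point (between the pads) lies 54 mm ahead of it (bot.grip_depth is the z of the grasp point in the tool frame, in m); z points along the fingers, y is the line along which they close (so a half turn about z gives the same grasp; the last joint's range is limited). The gripper opens to 85 mm and grips with 20 to 120 N. Pads are 22 mm wide; open, the fingers measure 114 mm over their backs; the gripper's body (76 mm by 85 mm) begins 54 mm behind the grasp point. The pads swing forward as they close: fully open they stand 13 mm farther back than shut.
Start: joints at [-1.535, 0.158, 1.597, -0, 1.386, -0.21], TCP at [0.14, -0.558, 0.304] pointing down, gripper open.
Joint ranges: [-2.91, 2.91], [-0.94, 2.29], [0.18, 2.7], [-1.29, 4.43], [0.17, 2.64], [-3, 3]. Speed limits (rad/s): [2.57, 2.57, 3.14, 3.14, 3.14, 3.14].

## Interface

Orientations are given as a 3x3 rotation matrix whose columns are the frame's x, y, z axes.
In Python, from cell import bot gives the robot as it stands.
- The arm moves only by the shell command python3 -m inch 'ROWS'. ROWS is JSON, a list of rows, each an object of numbers: "x", "y", "z": the shift along the tool's x, y, z each as a share of 4 cm, from -1 to 1; "yaw": the turn about the tool's z as a share of 0.08 rad, from -1 to 1; "hand": the closure, from 0 (fully open) to 1 (shut). In form: [{"x": .., "y": .., "z": .., "yaw": .., "hand": ..}, ...]. A call has 1 to 12 rows; each row shifts and turns the commanded pose from where the row before left it, along the tool's axes as they then stand; what a row does not reach is not made up. A row lasts 1/12 s, in which the tool goes at most 41.7 mm and 7.16 degrees, less where a joint would pass 70% of its speed; a pose out of reach is approached as far as the arm can. A call with a number of a shift or a turn outside -1 to 1 is refused whole. A call with a gripper value outside its range is refused whole. The fingers move at their own pace and stop on an object; the grip force is fixed at half the most. Time passes only in rows, so rows that do not move let the fingers close. It gives the time, the measured TCP pose, the force, the opening and the grip force at its end, in the units of the state.
- bot.get_state(): the state, without advancing time (a new reading comes with each control period).
- bot.capture(name): name is "scene" or "top" or "wrist"; returns the picture (400x640x3 uint8, red, green, blue); there is no depth.
- bot.camera_model(name): a dict with "fov_y" (degrees; the focal length in pixels is half the picture's height over the tangent of half this angle, whatever the lens; pixels are square), "cx", "cy" (the principal point, pixels), "T" (4x4, takes a point from camera to world coordinates); the wrist camera has in their place "tool_from_camera" (4x4, takes a point from camera to tool coordinates, whose origin is the TCP and whose axes are the flange's). Camera axes: x right, y down, z forward; pixel columns grow to the right and rows downward; lengths in m; the calibration is good to about 2 mm. The wrist camera is an equidistant fisheye: a pixel r from the principal point sees the ray r / f radians off the axis. A picture is of the moment at which its call begins: read the wrist's pose just before it. camera_model takes no time and is no camera call.
- bot.job_done(): hands the job in; it is judged then, once.
The state is a dict: "time_s": time; "joints": joint angles; "qd": joint speeds; "joint_torque": joint torques, N m; "tool_pos": TCP position; "ee_rot": TCP orientation; "wrist_force": force on the tool from outside, world axes, zero at the start; "torque": the same for the moment, N m; "width": finger opening in m; "finger_force": force on a finger pad.
Only numpy, scipy, OpenCV 4.12 (cv2) and the standard library are available. Lean on these libraries where they do the work, as an engineer would, in place of code of your own. Each camera call takes 0.05 s, during which the arm holds its last target. There are 200 camera calls.

## Working session

There is one attempt and no reset: what is moved stays moved. The work goes in short steps, Python scripts to look and compute and a shell command to move; the robot and the scene stay as the last step left them, time stands still between calls to the robot, and variables do not carry over. Pictures are saved under pics/ and viewed, at most 11 in all, crops included, and the job is handed in when it is done.

```bash
mkdir -p pics; ls; python3 - <<'E'
from cell import bot
import cv2,numpy as np
for n in ["scene","top"]:
    cv2.imwrite(f"pics/{n}0.png",bot.capture(n)[:,:,::-1])
    m=bot.camera_model(n);print(n,m["fov_y"],m["cx"],m["cy"],np.round(m["T"],4).tolist())
m=bot.camera_model("wrist");print(m)
s=bot.get_state();print(s["time_s"],s["tool_pos"],np.round(s["ee_rot"],3).tolist(),s["width"],bot.grip_depth)
E
```

```text
pics
scene 52.74335045382766 319.8048480704924 199.64038300770895 [[-0.3353, 0.622, -0.7076, 1.3939], [0.9421, 0.2246, -0.249, 0.3043], [0.0041, -0.7501, -0.6613, 0.8667], [0.0, 0.0, 0.0, 1.0]]
top 51.1699817082644 313.3179773580025 198.08966117990337 [[0.0236, -0.9946, 0.1015, 0.4217], [-0.9997, -0.0229, 0.0085, -0.0186], [-0.0062, -0.1017, -0.9948, 1.6192], [0.0, 0.0, 0.0, 1.0]]
{'fov_y': 65.70646984690485, 'cx': 318.07315915848466, 'cy': 197.51242162641617, 'tool_from_camera': array([[-1.61897106e-04, -9.54741780e-01, -2.97435887e-01,
         7.62282766e-02],
       [ 9.99999827e-01, -3.22709375e-04,  4.91558186e-04,
         2.59445734e-04],
       [-5.65296487e-04, -2.97435756e-01,  9.54741667e-01,
        -7.01004443e-02],
       [ 0.00000000e+00,  0.00000000e+00,  0.00000000e+00,
         1.00000000e+00]])}
0.1 [ 0.13987782 -0.55728281  0.30299797] [[0.97, 0.243, -0.0], [0.243, -0.97, 0.002], [0.0, -0.002, -1.0]] 0.08526517295481803 0.0539
```

View pics/top0.png

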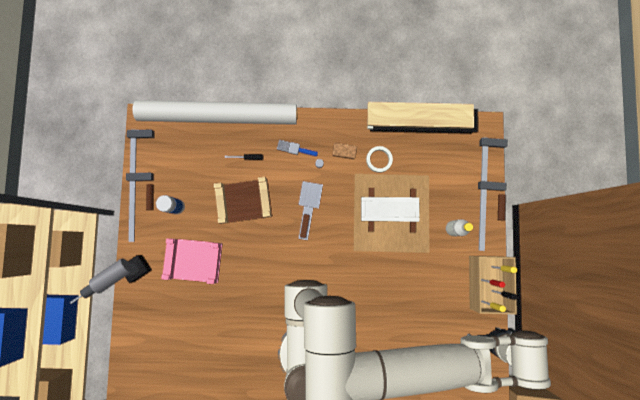

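View pics/scene0.png

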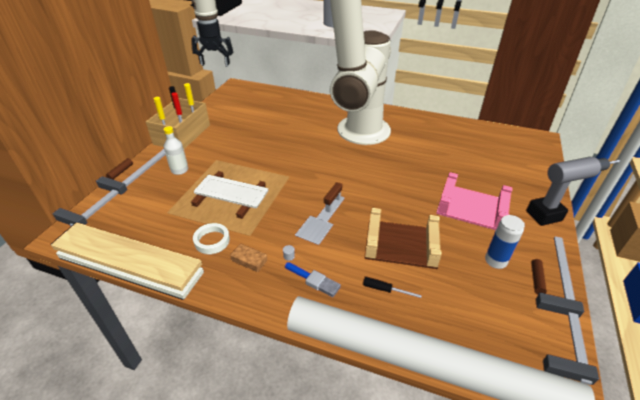

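The plywood (tan) rack with pale saddles is at top pixel (243,200). Candidates for the rack are that one and the pink look-alike at (192,260); I choose the plywood one. The drawer front is the white plate at (390,209); the boards at (421,115) and the white roll at (215,112) are not meant. The lifter is at (309,210).

```bash
cat > h.py <<'E'
from cell import bot
import numpy as np, cv2
def ray(n,uv,st=None):
    m=bot.camera_model(n); f=200/np.tan(np.radians(m["fov_y"]/2))
    uv=np.atleast_2d(np.asarray(uv,float)); d=(uv-[m["cx"],m["cy"]])/f
    if n=="wrist":
        r=np.linalg.norm(d,axis=1)[:,None]+1e-12
        v=np.hstack([d/r*np.sin(r),np.cos(r)])
        W=np.eye(4);W[:3,:3]=st["ee_rot"];W[:3,3]=st["tool_pos"]; T=W@m["tool_from_camera"]
    else: v=np.hstack([d,np.ones((len(d),1))]); T=np.array(m["T"])
    return T[:3,3], v@T[:3,:3].T
def plane(n,uv,z,st=None):
    o,v=ray(n,uv,st); return (o+v*((z-o[2])/v[:,2])[:,None])[:,:2]
def rect(p):
    (c,s,a)=cv2.minAreaRect(np.asarray(p,np.float32)); return np.round(c,4),np.round(s,4),round(a,1)
def shot(name):
    st=bot.get_state(); im=bot.capture("wrist"); cv2.imwrite(f"pics/{name}.png",im[:,:,::-1])
    np.savez(f"pics/{name}.npz",ee_rot=st["ee_rot"],tool_pos=st["tool_pos"]); return st,im
E
python3 - <<'E'
from h import *
for k,uv,z in [("blade",(310,194),.003),("handle",(305,223),.06),("front",(390.5,209),.031),("rack",(243,200),.01),("rackTL",(215,180),.06),("rackTR",(269,177),.06),("rackBR",(271,216),.06),("rackBL",(222,222),.06),("pink TR",(222,240),.06),("can",(167,205),.15),("glue",(465,227),.17),("sheetBL",(354,250),0),("tip",(319,163),.03),("tape",(379,158),.02)]:
    print(k,plane("top",uv,z).round(3))
E
```

```text
blade [[0.602 0.009]]
handle [[0.487 0.024]]
front [[ 0.549 -0.3  ]]
rack [[0.572 0.267]]
rackTL [[0.641 0.367]]
rackTR [[0.657 0.164]]
rackBR [[0.51  0.151]]
rackBL [[0.483 0.334]]
pink TR [[0.416 0.331]]
can [[0.535 0.511]]
glue [[ 0.481 -0.533]]
sheetBL [[ 0.39  -0.166]]
tip [[ 0.72  -0.024]]
tape [[ 0.747 -0.256]]
```

```bash
python3 -m inch '[{"x":0.9,"y":-0.3,"hand":0},{"x":1,"y":-0.3,"hand":0},{"x":1,"y":-0.3,"hand":0},{"x":1,"y":-0.3,"hand":0},{"x":1,"y":-0.3,"hand":0},{"x":1,"y":-0.3,"hand":0},{"x":1,"y":-0.3,"hand":0},{"x":1,"y":-0.3,"hand":0},{"x":1,"y":-0.3,"hand":0},{"x":1,"y":-0.3,"hand":0},{"x":1,"y":-0.3,"hand":0},{"x":1,"y":-0.3,"hand":0}]'; python3 -m inch '[{"yaw":1,"hand":0},{"yaw":1,"hand":0},{"yaw":1,"hand":0},{"hand":0},{"hand":0},{"hand":0}]'
python3 -c "
from h import *
st,im=shot('wfront')"
```

```text
validation failed for argument at $[0]...
validation failed for argument at $[0]...
```

View pics/wfront.png

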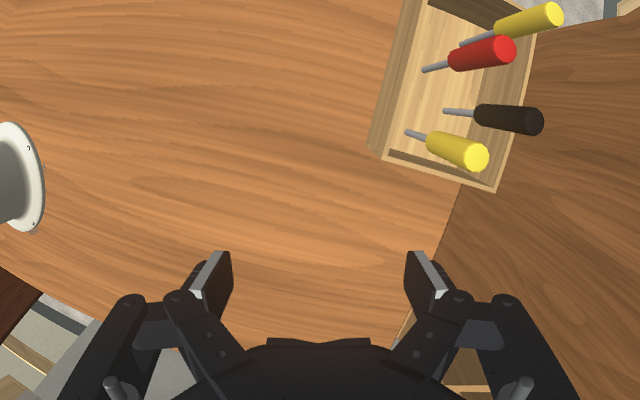

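Only bench and tool box (445,100) show; the fingers fill the rows below 250, and the move was refused because every key is needed. I'll fill in all the keys.

```bash
python3 -m inch '[{"x":0.7,"y":-0.3,"z":0,"yaw":0,"hand":0},{"x":0.7,"y":-0.4,"z":0,"yaw":0,"hand":0},{"x":0.8,"y":-0.4,"z":0,"yaw":0,"hand":0},{"x":0.8,"y":-0.4,"z":0,"yaw":0,"hand":0},{"x":0.8,"y":-0.4,"z":0,"yaw":0,"hand":0},{"x":0.8,"y":-0.4,"z":0,"yaw":0,"hand":0},{"x":0.8,"y":-0.4,"z":0,"yaw":0,"hand":0},{"x":0.8,"y":-0.4,"z":0,"yaw":0,"hand":0},{"x":0.8,"y":-0.3,"z":0,"yaw":0,"hand":0},{"x":0.8,"y":-0.3,"z":0,"yaw":0,"hand":0},{"x":0.7,"y":-0.3,"z":0,"yaw":0,"hand":0},{"x":0.7,"y":-0.3,"z":0,"yaw":0,"hand":0}]'; python3 -m inch '[{"x":0,"y":0,"z":0,"yaw":1,"hand":0},{"x":0,"y":0,"z":0,"yaw":1,"hand":0},{"x":0,"y":0,"z":0,"yaw":1,"hand":0},{"x":0,"y":0,"z":0,"yaw":0,"hand":0},{"x":0,"y":0,"z":0,"yaw":0,"hand":0},{"x":0,"y":0,"z":0,"yaw":0,"hand":0}]'
python3 -c "
from h import *
st,im=shot('wfront2')"
```

```text
time_s: 1.15
tool_pos: [0.4561, -0.2999, 0.3036]
ee_rot: [[0.97, 0.244, -0.0], [0.244, -0.97, 0.0], [-0.0, -0.0, -1.0]]
wrist_force: [-0.2, -0.1, -0.2]
width: 0.0857
finger_force: 0.0
time_s: 1.65
tool_pos: [0.4548, -0.3014, 0.3037]
ee_rot: [[1.0, 0.007, -0.0], [0.007, -1.0, 0.0], [-0.0, -0.0, -1.0]]
wrist_force: [-0.5, -0.5, 0.3]
width: 0.085
finger_force: 0.0
```

View pics/wfront2.png

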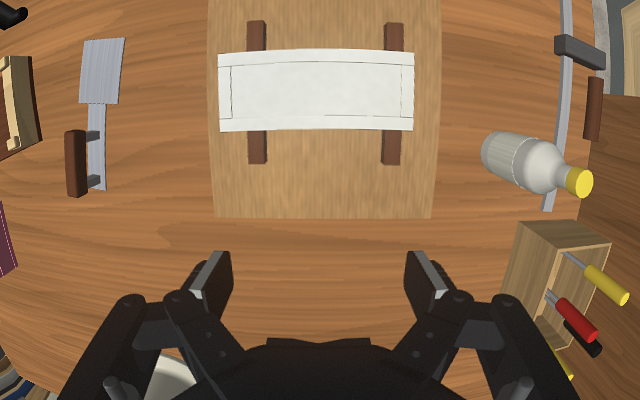

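The front is centred at about (316,91), lying across battens at columns 257 and 393; the lifter is at left (100,110). I'll measure the front and the battens, and move on to the lifter.

```bash
python3 - <<'E'
from h import *
im=cv2.imread("pics/wfront2.png");st=np.load("pics/wfront2.npz")
def big(mask):
    c,_=cv2.findContours(mask.astype(np.uint8),0,1); return max(c,key=cv2.contourArea)[:,0]
hsv=cv2.cvtColor(im,cv2.COLOR_BGR2HSV)
m=(hsv[:,:,1]<45)&(hsv[:,:,2]>185); m[:,:200]=0;m[:,430:]=0;m[170:]=0
p=big(m); print("front",rect(plane("wrist",p,.031,st)), rect(plane("wrist",p,.023,st)))
for a,b in((235,280),(375,415)):
    for r0,r1 in((0,55),(125,180)):
        m=(hsv[:,:,2]<115).copy(); m[:,:a]=0;m[:,b:]=0;m[:r0]=0;m[r1:]=0
        q=big(m); w=plane("wrist",q,.02,st); print("bat",rect(w),w.min(0).round(3),w.max(0).round(3))
E
python3 -m inch '[{"x":0,"y":-0.6,"z":0,"yaw":0,"hand":0},{"x":0,"y":-0.7,"z":0,"yaw":0,"hand":0},{"x":0,"y":-0.7,"z":0,"yaw":0,"hand":0},{"x":0,"y":-0.7,"z":0,"yaw":0,"hand":0},{"x":0,"y":-0.7,"z":0,"yaw":0,"hand":0},{"x":0,"y":-0.7,"z":0,"yaw":0,"hand":0},{"x":0,"y":-0.7,"z":0,"yaw":0,"hand":0},{"x":0,"y":-0.7,"z":0,"yaw":0,"hand":0},{"x":0,"y":-0.7,"z":0,"yaw":0,"hand":0},{"x":0,"y":-0.7,"z":0,"yaw":0,"hand":0},{"x":0,"y":-0.7,"z":0,"yaw":0,"hand":0},{"x":0,"y":-0.5,"z":0,"yaw":0,"hand":0}]';python3 -m inch '[{"x":-0.5,"y":0,"z":0,"yaw":0,"hand":0},{"x":0,"y":0,"z":0,"yaw":0,"hand":0},{"x":0,"y":0,"z":0,"yaw":0,"hand":0}]'
python3 -c "
from h import *
st,im=shot('wlift')"
```

```text
front (array([ 0.5486, -0.2981]), array([0.0899, 0.2195]), 0.8) (array([ 0.549, -0.298]), array([0.0919, 0.2247]), 0.8)
bat (array([ 0.6126, -0.2365]), array([0.036 , 0.0092]), 2.9) [ 0.595 -0.241] [ 0.63  -0.231]
bat (array([ 0.4818, -0.2304]), array([0.0214, 0.0378]), 88.8) [ 0.463 -0.241] [ 0.501 -0.22 ]
bat (array([ 0.6148, -0.3952]), array([0.0332, 0.0065]), 4.0) [ 0.598 -0.398] [ 0.631 -0.391]
bat (array([ 0.4833, -0.3866]), array([0.0233, 0.0409]), 89.8) [ 0.463 -0.398] [ 0.504 -0.375]
time_s: 2.7
tool_pos: [0.4527, 0.0246, 0.304]
ee_rot: [[1.0, 0.008, 0.0], [0.008, -1.0, 0.001], [0.0, -0.001, -1.0]]
wrist_force: [-0.0, 0.1, -0.5]
width: 0.0852
finger_force: 0.0
time_s: 2.95
tool_pos: [0.4329, 0.0226, 0.304]
ee_rot: [[1.0, 0.007, 0.001], [0.007, -1.0, -0.0], [0.001, 0.0, -1.0]]
wrist_force: [-1.0, 0.7, 0.3]
width: 0.0856
finger_force: 0.0
```

View pics/wlift.png

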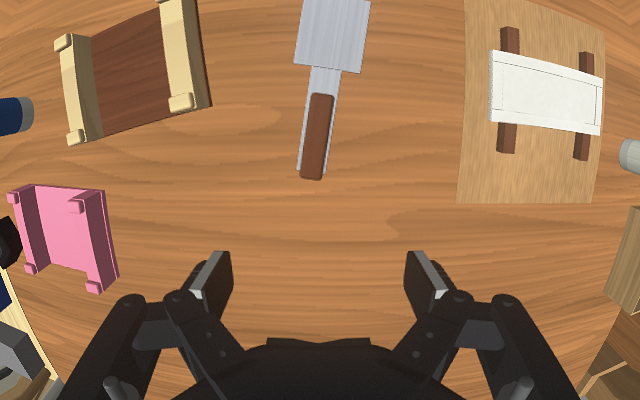

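The lifter is in view with its blade up at (333,35), handle at (316,137). I'll measure the handle's axis from a mask (top face, z = 63 mm) and the blade's rear corners.

```bash
python3 - <<'E'
from h import *
im=cv2.imread("pics/wlift.png");st=np.load("pics/wlift.npz")
hsv=cv2.cvtColor(im,cv2.COLOR_BGR2HSV)
def big(mask):
    c,_=cv2.findContours(mask.astype(np.uint8),0,1); return max(c,key=cv2.contourArea)[:,0]
m=(hsv[:,:,2]<150)&(hsv[:,:,1]>100); m[:,:280]=0;m[:,350:]=0;m[200:]=0;m[:80]=0
q=big(m); print(len(q),"handle",rect(plane("wrist",q,.063,st)))
m=(hsv[:,:,1]<60); m[:,:280]=0;m[:,380:]=0;m[200:]=0
q=big(m); w=plane("wrist",q,.003,st); b=w[w[:,0]>.557]; print("blade",rect(b))
t=np.array([c for r in range(5,55,5) for c in [np.where(m[r])[0]] for c in [[(c.min()+c.max())/2,r]]])
w=plane("wrist",t,.003,st); print(w.round(4).tolist()); 
k=np.polyfit(w[:,0],w[:,1],1); print("axis yaw deg",np.degrees(np.arctan(k[0])),"y at x=.6,.487",np.polyval(k,[.6,.487]))
E
```

```text
206 handle (array([0.476, 0.025]), array([0.0249, 0.0885]), 83.0)
blade (array([0.5996, 0.0068]), array([0.0804, 0.0932]), 82.2)
[[0.6327, 0.0017], [0.6261, 0.0029], [0.6195, 0.004], [0.613, 0.0052], [0.6065, 0.0058], [0.6001, 0.0063], [0.5938, 0.0075], [0.5874, 0.0086], [0.5812, 0.0098], [0.575, 0.0103]]
axis yaw deg -8.410031444783835 y at x=.6,.487 [0.00671994 0.02342654]
```

```bash
python3 -m inch '[{"x":0.7,"y":0,"z":0,"yaw":0,"hand":0},{"x":0.7,"y":0,"z":0,"yaw":0,"hand":0},{"x":0,"y":0,"z":0,"yaw":0.9,"hand":0},{"x":0,"y":0,"z":0,"yaw":0.9,"hand":0},{"x":0,"y":0,"z":0.6,"yaw":0,"hand":0},{"x":0,"y":0,"z":0.7,"yaw":0,"hand":0},{"x":0,"y":0,"z":0.7,"yaw":0,"hand":0},{"x":0,"y":0,"z":0.7,"yaw":0,"hand":0},{"x":0,"y":0,"z":0.3,"yaw":0,"hand":0},{"x":0,"y":0,"z":0,"yaw":0,"hand":0},{"x":0,"y":0,"z":0,"yaw":0,"hand":0}]'
```

```text
time_s: 3.92
tool_pos: [0.4894, 0.0223, 0.1836]
ee_rot: [[0.99, -0.139, -0.001], [-0.139, -0.99, 0.0], [-0.001, -0.0, -1.0]]
wrist_force: [-0.1, -0.3, 0.6]
width: 0.0857
finger_force: 0.0
```

```bash
python3 -m inch '[{"x":0,"y":0,"z":0.5,"yaw":0,"hand":0},{"x":0,"y":0,"z":0.5,"yaw":0,"hand":0},{"x":0,"y":0,"z":0.5,"yaw":0,"hand":0},{"x":0,"y":0,"z":0.5,"yaw":0,"hand":0},{"x":0,"y":0,"z":0,"yaw":0,"hand":0},{"x":0,"y":0,"z":0,"yaw":0,"hand":0.5},{"x":0,"y":0,"z":0,"yaw":0,"hand":1},{"x":0,"y":0,"z":0,"yaw":0,"hand":1},{"x":0,"y":0,"z":0,"yaw":0,"hand":1},{"x":0,"y":0,"z":0,"yaw":0,"hand":1},{"x":0,"y":0,"z":0,"yaw":0,"hand":1},{"x":0,"y":0,"z":0,"yaw":0,"hand":1}]'
python3 -m inch '[{"x":0,"y":0,"z":0,"yaw":0,"hand":1},{"x":0,"y":0,"z":0,"yaw":0,"hand":1},{"x":0,"y":0,"z":0,"yaw":0,"hand":1},{"x":0,"y":0,"z":0,"yaw":0,"hand":1}]'
```

```text
time_s: 4.92
tool_pos: [0.4901, 0.0228, 0.1052]
ee_rot: [[0.99, -0.138, 0.002], [-0.138, -0.99, -0.0], [0.002, 0.0, -1.0]]
wrist_force: [-0.3, 1.1, 6.0]
width: 0.023
finger_force: 60.8
time_s: 5.25
tool_pos: [0.4901, 0.0228, 0.1052]
ee_rot: [[0.99, -0.138, 0.002], [-0.138, -0.99, -0.0], [0.002, -0.0, -1.0]]
wrist_force: [-1.1, 0.8, 6.7]
width: 0.0231
finger_force: 60.8
```

```bash
python3 -m inch '[{"x":0,"y":0,"z":-0.3,"yaw":0,"hand":1},{"x":0,"y":0,"z":-0.5,"yaw":0,"hand":1},{"x":0,"y":0,"z":-0.6,"yaw":0,"hand":1},{"x":0,"y":0,"z":-0.6,"yaw":0,"hand":1},{"x":0,"y":0,"z":-0.2,"yaw":-0.3,"hand":1},{"x":0,"y":0,"z":0,"yaw":-0.5,"hand":1},{"x":0,"y":0,"z":0,"yaw":-0.6,"hand":1},{"x":0,"y":0,"z":0,"yaw":-0.5,"hand":1},{"x":0,"y":0,"z":0,"yaw":0,"hand":1},{"x":0,"y":0,"z":0,"yaw":0,"hand":1}]'
python3 -c "
from h import *
st,im=shot('wheld')"
```

```text
time_s: 6.08
tool_pos: [0.4885, 0.023, 0.1909]
ee_rot: [[1.0, 0.013, -0.002], [0.013, -1.0, 0.0], [-0.002, -0.0, -1.0]]
wrist_force: [0.1, -0.5, -2.3]
width: 0.0232
finger_force: 59.6
```

View pics/wheld.png

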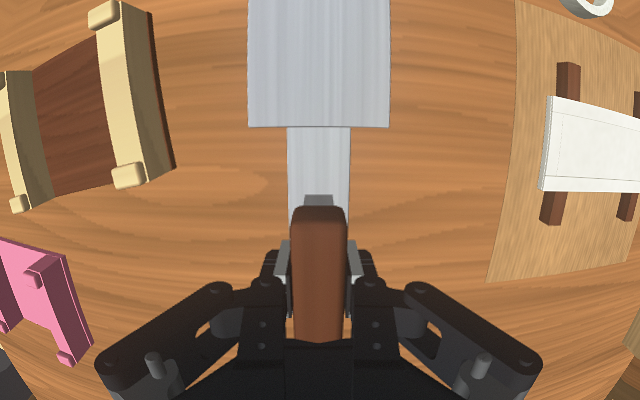

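The lifter sits straight in the jaws: blade rear corners at (248,127) and (389,127), handle column 318. I'll check its pitch from the corner spacing and travel on.

```bash
python3 - <<'E'
from h import *
st=np.load("pics/wheld.npz")
for z in (.07,.08,.086,.09,.1):
    w=plane("wrist",[(247.5,127),(389.5,127)],z,st); print(z,np.linalg.norm(w[1]-w[0]).round(4),(w.mean(0)-st["tool_pos"][:2]).round(4))
E
python3 -m inch '[{"x":-0.3,"y":0.4,"z":0,"yaw":0,"hand":1},{"x":-0.4,"y":0.7,"z":0,"yaw":0,"hand":1},{"x":-0.4,"y":0.8,"z":0,"yaw":0,"hand":1},{"x":-0.5,"y":0.8,"z":0,"yaw":0,"hand":1},{"x":-0.5,"y":0.8,"z":0,"yaw":0,"hand":1},{"x":-0.5,"y":0.8,"z":0,"yaw":0,"hand":1},{"x":-0.5,"y":0.8,"z":0,"yaw":0,"hand":1},{"x":-0.5,"y":0.8,"z":0,"yaw":0,"hand":1},{"x":-0.4,"y":0.8,"z":0,"yaw":0,"hand":1},{"x":-0.4,"y":0.7,"z":0,"yaw":0,"hand":1},{"x":-0.2,"y":0.6,"z":0,"yaw":0,"hand":1},{"x":0,"y":0,"z":0,"yaw":0,"hand":1}]'
```

```text
0.07 0.0885 [0.0627 0.0003]
0.08 0.0839 [0.0634 0.0003]
0.086 0.0811 [0.0638 0.0003]
0.09 0.0792 [0.0641 0.0004]
0.1 0.0746 [0.0648 0.0004]
time_s: 7.13
tool_pos: [0.3081, -0.3037, 0.1925]
ee_rot: [[1.0, 0.009, 0.0], [0.009, -1.0, -0.004], [0.0, 0.004, -1.0]]
wrist_force: [-0.3, -0.8, -1.8]
width: 0.0233
finger_force: 60.0
```

```bash
python3 -m inch '[{"x":0,"y":-0.1,"z":0.3,"yaw":0,"hand":1},{"x":0,"y":0,"z":0.5,"yaw":0,"hand":1},{"x":0,"y":0,"z":0.5,"yaw":0,"hand":1},{"x":0,"y":0,"z":0.5,"yaw":0,"hand":1},{"x":0,"y":0,"z":0.1,"yaw":0,"hand":1},{"x":0,"y":0,"z":0,"yaw":0,"hand":1},{"x":0,"y":0,"z":0,"yaw":0,"hand":1},{"x":0,"y":0,"z":0,"yaw":0,"hand":1}]'
```

```text
time_s: 7.8
tool_pos: [0.3101, -0.2964, 0.1172]
ee_rot: [[1.0, 0.014, 0.001], [0.014, -1.0, -0.002], [0.001, 0.002, -1.0]]
wrist_force: [-1.0, 0.1, -1.5]
width: 0.0229
finger_force: 59.9
```

```bash
python3 -m inch '[{"x":0,"y":0.1,"z":0.12,"yaw":0,"hand":1},{"x":0,"y":0,"z":0,"yaw":0,"hand":1},{"x":0.3,"y":0,"z":0,"yaw":0,"hand":1},{"x":0.4,"y":0,"z":0,"yaw":0,"hand":1},{"x":0.4,"y":0,"z":0,"yaw":0,"hand":1},{"x":0.4,"y":0,"z":0,"yaw":0,"hand":1},{"x":0.4,"y":0,"z":0,"yaw":0,"hand":1},{"x":0.4,"y":0,"z":0,"yaw":0,"hand":1},{"x":0.4,"y":0,"z":0,"yaw":0,"hand":1},{"x":0.3,"y":0,"z":0,"yaw":0,"hand":1},{"x":0.2,"y":0,"z":0,"yaw":0,"hand":1},{"x":0,"y":0,"z":0,"yaw":0,"hand":1}]'
python3 -c "
from h import *
st,im=shot('wins');print(st['tool_pos'],st['wrist_force'])"
```

```text
time_s: 8.8
tool_pos: [0.4393, -0.2979, 0.1114]
ee_rot: [[1.0, 0.015, 0.001], [0.015, -1.0, -0.001], [0.001, 0.001, -1.0]]
wrist_force: [0.3, 0.5, -2.0]
width: 0.0228
finger_force: 60.0
[ 0.43930077 -0.29791292  0.11143412] [ 0.25626719  0.51190235 -2.00576784]
```

View pics/wins.png

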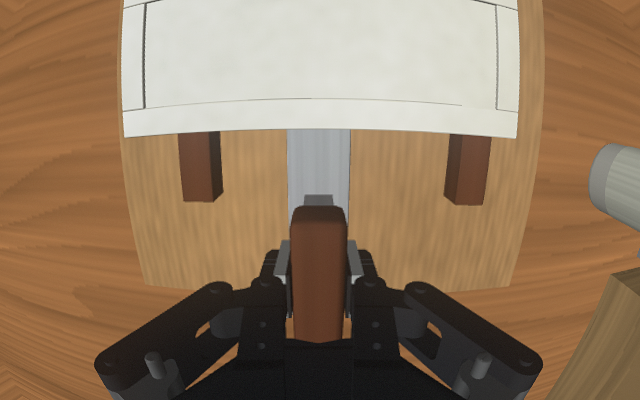

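The lifter is fully under the front, tang at column 318 against a front centred at 320, rear edge at row 133. Lifting gently.

```bash
python3 -m inch '[{"x":0,"y":0,"z":-0.1,"yaw":0,"hand":1},{"x":0,"y":0,"z":-0.1,"yaw":0,"hand":1},{"x":0,"y":0,"z":-0.1,"yaw":0,"hand":1},{"x":0,"y":0,"z":-0.15,"yaw":0,"hand":1},{"x":0,"y":0,"z":-0.2,"yaw":0,"hand":1},{"x":0,"y":0,"z":-0.25,"yaw":0,"hand":1},{"x":0,"y":0,"z":-0.3,"yaw":0,"hand":1},{"x":0,"y":0,"z":-0.3,"yaw":0,"hand":1},{"x":0,"y":0,"z":-0.3,"yaw":0,"hand":1},{"x":0,"y":0,"z":-0.2,"yaw":0,"hand":1},{"x":0,"y":0,"z":-0.1,"yaw":0,"hand":1},{"x":0,"y":0,"z":0,"yaw":0,"hand":1}]'
python3 - <<'E'
from h import *
st=np.load("pics/wins.npz")
for z in (.02,.031): print(plane("wrist",[(124,137),(518,137)],z,st).round(4).tolist())
# rack from wheld + wlift corners: near-side saddle end caps, tops z=.062 (px read from pictures)
st=np.load("pics/wlift.npz")
im=cv2.imread("pics/wlift.png")
c=cv2.resize(im[0:160,40:230],None,fx=4,fy=4,interpolation=cv2.INTER_CUBIC)[:600]; cv2.imwrite("pics/rackcrop.png",c)
E
```

```text
time_s: 9.85
tool_pos: [0.438, -0.2984, 0.1966]
ee_rot: [[1.0, 0.014, 0.002], [0.014, -1.0, -0.002], [0.002, 0.002, -1.0]]
wrist_force: [0.7, -0.0, -3.4]
width: 0.0231
finger_force: 59.8
[[0.5016, -0.1813], [0.5055, -0.4182]]
[[0.5026, -0.1891], [0.5061, -0.41]]
```

View pics/rackcrop.png

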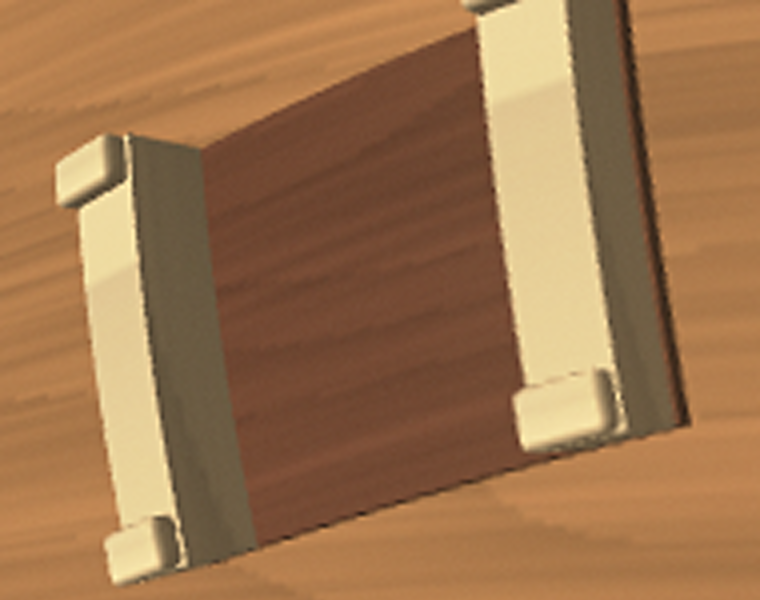

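The crop confirms the choice: pale saddles at crop columns 120 and 550, near-right base corner at crop (690,425), i.e. image (212.5,106.3). The front is lifted (force went from -2.0 to -3.4 N). Now the rack pose from both wrist views and the top view.

```bash
python3 - <<'E'
from h import *
a=np.load("pics/wlift.npz");b=np.load("pics/wheld.npz")
print("corner z0",plane("wrist",[(212.5,106.3)],0,a),plane("wrist",[(176,168)],0,b))
C=lambda pts:np.array(pts)/4+[40,0]
g=lambda pts,z:plane("wrist",C(pts),z,a).round(4).tolist()
print("right inner seat edge",g([(492,105),(525,385)],.05))
print("left inner seat edge",g([(140,300),(178,520)],.05))
print("right outer seat edge",g([(576,105),(612,370)],.05))
print("near edge z0",g([(258,547),(520,462)],0))
print("far edge z.01",g([(205,148),(478,32)],.01))
print("right base edge z0",g([(630,0),(690,425)],0))
for name in ("wlift","wheld"):
  im=cv2.imread(f"pics/{name}.png"); h=cv2.cvtColor(im,cv2.COLOR_BGR2HSV)
# top: pale saddles
im=cv2.imread("pics/top0.png"); h=cv2.cvtColor(im,cv2.COLOR_BGR2HSV)
print(h[185,221],h[200,266],h[200,240],h[215,290])
m=((h[:,:,2]>175)&(h[:,:,0]>15)&(h[:,:,0]<32)&(h[:,:,1]<150)).astype(np.uint8); m[:, :205]=0;m[:,285:]=0;m[:165]=0;m[235:]=0
n,l,s,c=cv2.connectedComponentsWithStats(m)
for i in range(1,n):
    if s[i,4]>40: 
        q=np.argwhere(l==i)[:,::-1]; print("top saddle",s[i],rect(plane("top",q,.055)))
E
```

```text
corner z0 [[0.51018006 0.15320836]] [[0.51002627 0.15424879]]
right inner seat edge [[0.608, 0.1969], [0.5249, 0.1855]]
left inner seat edge [[0.5715, 0.3359], [0.4973, 0.3224]]
right outer seat edge [[0.6037, 0.17], [0.5268, 0.1584]]
near edge z0 [[0.482, 0.3281], [0.5024, 0.2136]]
far edge z.01 [[0.6298, 0.3417], [0.647, 0.2251]]
right base edge z0 [[0.6523, 0.1754], [0.5102, 0.1532]]
[ 19  96 127] [ 20  90 227] [ 10 148 102] [ 13 144 173]
top saddle [258 176  12  41 291] (array([0.5849, 0.1821]), array([0.152 , 0.0279]), 9.0)
top saddle [213 183  12  40 301] (array([0.5575, 0.3477]), array([0.1516, 0.0315]), 10.6)
```

Rack centre is about (0.568, 0.264), yaw 9.3°. Carrying it over smoothly.

```bash
python3 -m inch '[{"x":0.03,"y":-0.1,"z":0,"yaw":0,"hand":1},{"x":0.03,"y":-0.2,"z":0,"yaw":0,"hand":1},{"x":0.03,"y":-0.3,"z":0,"yaw":0,"hand":1},{"x":0.03,"y":-0.4,"z":0,"yaw":0,"hand":1},{"x":0.03,"y":-0.5,"z":0,"yaw":0,"hand":1},{"x":0.03,"y":-0.6,"z":0,"yaw":0,"hand":1},{"x":0.03,"y":-0.6,"z":0,"yaw":0,"hand":1},{"x":0.03,"y":-0.6,"z":0,"yaw":0,"hand":1},{"x":0.03,"y":-0.6,"z":0,"yaw":0,"hand":1},{"x":0.03,"y":-0.6,"z":0,"yaw":0,"hand":1},{"x":0.03,"y":-0.6,"z":0,"yaw":0,"hand":1},{"x":0.03,"y":-0.6,"z":0,"yaw":0,"hand":1}]'
python3 -m inch '[{"x":0.03,"y":-0.6,"z":0,"yaw":0,"hand":1},{"x":0.03,"y":-0.6,"z":0,"yaw":0,"hand":1},{"x":0.03,"y":-0.6,"z":0,"yaw":0,"hand":1},{"x":0.03,"y":-0.6,"z":0,"yaw":0,"hand":1},{"x":0.03,"y":-0.6,"z":0,"yaw":0,"hand":1},{"x":0.03,"y":-0.6,"z":0,"yaw":0,"hand":1},{"x":0.03,"y":-0.6,"z":0,"yaw":0,"hand":1},{"x":0.03,"y":-0.6,"z":0,"yaw":0,"hand":1},{"x":0.03,"y":-0.6,"z":0,"yaw":0,"hand":1},{"x":0.03,"y":-0.6,"z":0,"yaw":0,"hand":1},{"x":0.03,"y":-0.5,"z":0,"yaw":0,"hand":1},{"x":0.03,"y":-0.5,"z":0,"yaw":0,"hand":1}]'
python3 -m inch '[{"x":0,"y":-0.4,"z":0,"yaw":0,"hand":1},{"x":0,"y":-0.3,"z":0,"yaw":0,"hand":1},{"x":0,"y":-0.2,"z":0,"yaw":0,"hand":1},{"x":0,"y":-0.1,"z":0,"yaw":0,"hand":1},{"x":0,"y":0,"z":0,"yaw":-0.2,"hand":1},{"x":0,"y":0,"z":0,"yaw":-0.4,"hand":1},{"x":0,"y":0,"z":0,"yaw":-0.5,"hand":1},{"x":0,"y":0,"z":0,"yaw":-0.4,"hand":1},{"x":0,"y":0,"z":0,"yaw":-0.3,"hand":1},{"x":0,"y":0,"z":0,"yaw":-0.06,"hand":1},{"x":0,"y":0,"z":0,"yaw":0,"hand":1},{"x":0,"y":0,"z":0,"yaw":0,"hand":1}]'
python3 -c "
from h import *
st,im=shot('wrack')"
```

```text
time_s: 10.85
tool_pos: [0.4478, -0.0669, 0.1946]
ee_rot: [[1.0, 0.015, -0.001], [0.015, -1.0, 0.001], [-0.001, -0.001, -1.0]]
wrist_force: [-0.3, 0.2, -4.5]
width: 0.0232
finger_force: 59.8
time_s: 11.85
tool_pos: [0.4575, 0.2128, 0.1945]
ee_rot: [[1.0, 0.015, -0.002], [0.015, -1.0, 0.0], [-0.002, -0.0, -1.0]]
wrist_force: [1.1, 0.4, -4.5]
width: 0.0234
finger_force: 59.8
time_s: 12.85
tool_pos: [0.4588, 0.2502, 0.1951]
ee_rot: [[0.987, 0.161, -0.0], [0.161, -0.987, -0.0], [-0.0, 0.0, -1.0]]
wrist_force: [-0.1, -0.6, -4.4]
width: 0.0229
finger_force: 59.8
```

View pics/wrack.png

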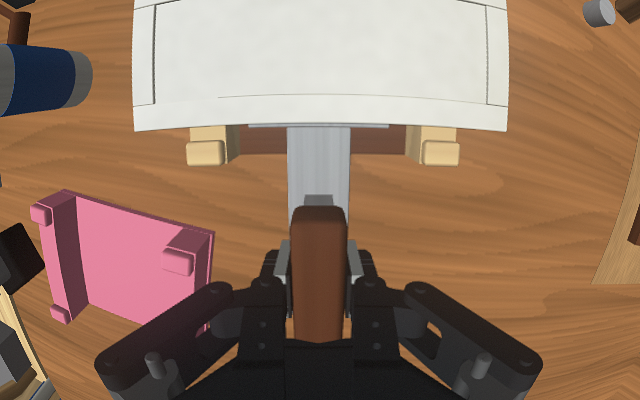

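The front sits square over the rack: front rear corners (134,131),(507,131); near lip tops span columns 187–225 and 421–459, their near edges at row 164 and inner edges about row 141; the lifter's tang lies centred at 318.

```bash
python3 - <<'E'
from h import *
st=np.load("pics/wrack.npz");R=st["ee_rot"];t=st["tool_pos"]
def T(uv,z):
    w=plane("wrist",uv,z,st); return ((np.c_[w,np.full(len(w),z)]-t)@R)[:,:2].round(4).tolist()
print("front rear top",T([(134,131),(507,131)],t[2]-.091))
print("front rear bottom?",T([(134,131),(507,131)],t[2]-.102))
print("lip near",T([(187,164),(225,164),(421,164),(459,164)],.061))
print("lip far",T([(189,141),(224,141),(422,141),(457,141)],.062))
E
```

```text
front rear top [[0.0669, -0.1074], [0.0671, 0.1118]]
front rear bottom? [[0.0663, -0.1148], [0.0665, 0.1195]]
lip near [[0.0377, -0.093], [0.0369, -0.0639], [0.037, 0.072], [0.0379, 0.1018]]
lip far [[0.0542, -0.0895], [0.0531, -0.0633], [0.0533, 0.0712], [0.0545, 0.098]]
```

Alignment is within 2 mm in both directions. Lowering.

```bash
python3 -m inch '[{"x":0,"y":0.05,"z":0.1,"yaw":0,"hand":1},{"x":0,"y":0,"z":0.15,"yaw":0,"hand":1},{"x":0,"y":0,"z":0.2,"yaw":0,"hand":1},{"x":0,"y":0,"z":0.2,"yaw":0,"hand":1},{"x":0,"y":0,"z":0.15,"yaw":0,"hand":1},{"x":0,"y":0,"z":0.1,"yaw":0,"hand":1},{"x":0,"y":0,"z":0.1,"yaw":0,"hand":1},{"x":0,"y":0,"z":0.1,"yaw":0,"hand":1},{"x":0,"y":0,"z":0.1,"yaw":0,"hand":1},{"x":0,"y":0,"z":0.1,"yaw":0,"hand":1},{"x":0,"y":0,"z":0.1,"yaw":0,"hand":1},{"x":0,"y":0,"z":0.05,"yaw":0,"hand":1}]'
python3 -m inch '[{"x":0,"y":0,"z":0,"yaw":0,"hand":1},{"x":0,"y":0,"z":0,"yaw":0,"hand":1},{"x":0,"y":0,"z":0,"yaw":0,"hand":1}]'
python3 -c "
from h import *
st,im=shot('wset')"
```

```text
time_s: 13.9
tool_pos: [0.4591, 0.2485, 0.1367]
ee_rot: [[0.987, 0.162, -0.0], [0.162, -0.987, -0.0], [-0.0, 0.0, -1.0]]
wrist_force: [0.6, 0.5, -2.9]
width: 0.0234
finger_force: 59.9
time_s: 14.15
tool_pos: [0.4593, 0.2486, 0.1374]
ee_rot: [[0.987, 0.162, 0.001], [0.162, -0.987, 0.0], [0.001, -0.0, -1.0]]
wrist_force: [0.3, -0.2, -2.3]
width: 0.0231
finger_force: 59.9
```

View pics/wset.png

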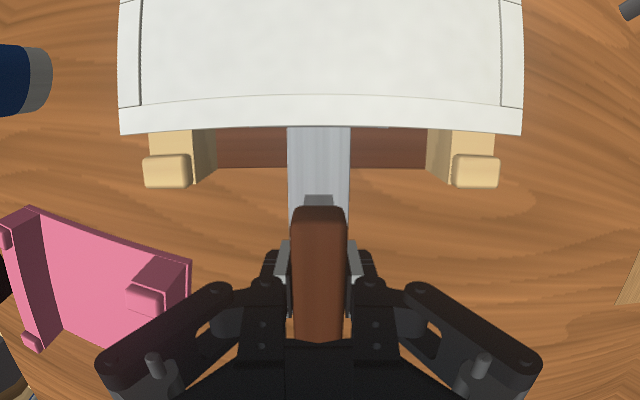

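The front is in the notches and the wrist force is back to the lifter's own weight (-2.3 N); rear edge at row 131, lips at (167,170),(475,170). Drawing the lifter out straight back.

```bash
python3 -m inch '[{"x":-0.1,"y":0,"z":0,"yaw":0,"hand":1},{"x":-0.3,"y":0,"z":0,"yaw":0,"hand":1},{"x":-0.4,"y":0,"z":0,"yaw":0,"hand":1},{"x":-0.4,"y":0,"z":0,"yaw":0,"hand":1},{"x":-0.4,"y":0,"z":0,"yaw":0,"hand":1},{"x":-0.4,"y":0,"z":0,"yaw":0,"hand":1},{"x":-0.4,"y":0,"z":0,"yaw":0,"hand":1},{"x":-0.4,"y":0,"z":0,"yaw":0,"hand":1},{"x":-0.4,"y":0,"z":0,"yaw":0,"hand":1},{"x":-0.4,"y":0,"z":0,"yaw":0,"hand":1},{"x":-0.3,"y":0,"z":0,"yaw":0,"hand":1},{"x":0,"y":0,"z":0,"yaw":0,"hand":1}]'
python3 -m inch '[{"x":0,"y":0,"z":0,"yaw":0,"hand":1},{"x":0,"y":0,"z":0.15,"yaw":0,"hand":1},{"x":0,"y":0,"z":0.2,"yaw":0,"hand":1},{"x":0,"y":0,"z":0.2,"yaw":0,"hand":1},{"x":0,"y":0,"z":0.1,"yaw":0,"hand":1},{"x":0,"y":0,"z":0.05,"yaw":0,"hand":1},{"x":0,"y":0,"z":0,"yaw":0,"hand":1},{"x":0,"y":0,"z":0,"yaw":0,"hand":1},{"x":0,"y":0,"z":0,"yaw":0,"hand":1}]'
```

```text
time_s: 15.2
tool_pos: [0.3027, 0.2229, 0.1365]
ee_rot: [[0.987, 0.163, -0.002], [0.163, -0.987, -0.001], [-0.002, 0.0, -1.0]]
wrist_force: [-0.1, -1.4, -3.1]
width: 0.0234
finger_force: 60.0
time_s: 15.95
tool_pos: [0.3054, 0.2233, 0.1093]
ee_rot: [[0.987, 0.162, 0.0], [0.162, -0.987, 0.0], [0.001, -0.0, -1.0]]
wrist_force: [-0.3, -0.0, -2.5]
width: 0.0231
finger_force: 60.0
```

```bash
python3 -m inch '[{"x":0,"y":0,"z":0.04,"yaw":0,"hand":1},{"x":0,"y":0,"z":0.04,"yaw":0,"hand":1},{"x":0,"y":0,"z":0.02,"yaw":0,"hand":1},{"x":0,"y":0,"z":0,"yaw":0,"hand":1},{"x":0,"y":0,"z":0,"yaw":0,"hand":1},{"x":0,"y":0,"z":0,"yaw":0,"hand":1}]'
```

```text
time_s: 16.45
tool_pos: [0.3052, 0.2233, 0.1052]
ee_rot: [[0.987, 0.162, 0.0], [0.162, -0.987, 0.0], [0.0, -0.0, -1.0]]
wrist_force: [-1.0, -0.3, -1.4]
width: 0.023
finger_force: 60.3
```

On the bench, or within a millimetre of it. Release and rise.

```bash
python3 -m inch '[{"x":0,"y":0,"z":0.02,"yaw":0,"hand":1},{"x":0,"y":0,"z":0,"yaw":0,"hand":1},{"x":0,"y":0,"z":0,"yaw":0,"hand":0.5},{"x":0,"y":0,"z":0,"yaw":0,"hand":0},{"x":0,"y":0,"z":0,"yaw":0,"hand":0},{"x":0,"y":0,"z":0,"yaw":0,"hand":0},{"x":0,"y":0,"z":0,"yaw":0,"hand":0},{"x":0,"y":0,"z":0,"yaw":0,"hand":0},{"x":0,"y":0,"z":0,"yaw":0,"hand":0},{"x":0,"y":0,"z":0,"yaw":0,"hand":0}]'
python3 -m inch '[{"x":0,"y":0,"z":-0.2,"yaw":0,"hand":0},{"x":0,"y":0,"z":-0.4,"yaw":0,"hand":0},{"x":0,"y":0,"z":-0.6,"yaw":0,"hand":0},{"x":0,"y":0,"z":-0.6,"yaw":0,"hand":0},{"x":0,"y":0,"z":-0.6,"yaw":0,"hand":0},{"x":0,"y":0,"z":-0.6,"yaw":0,"hand":0},{"x":0,"y":0,"z":-0.6,"yaw":0,"hand":0},{"x":0,"y":0,"z":-0.6,"yaw":0,"hand":0},{"x":0,"y":0,"z":-0.4,"yaw":0,"hand":0},{"x":0,"y":0,"z":0,"yaw":0,"hand":0},{"x":0,"y":0,"z":0,"yaw":0,"hand":0},{"x":0,"y":0,"z":0,"yaw":0,"hand":0}]'
python3 - <<'E'
from h import *
st,im=shot('wend')
h=cv2.cvtColor(im[:,:,::-1].copy(),cv2.COLOR_BGR2HSV)
def big(mask):
    c,_=cv2.findContours(mask.astype(np.uint8),0,1); return max(c,key=cv2.contourArea)[:,0]
m=(h[:,:,1]<45)&(h[:,:,2]>185);m[:,:150]=0;m[:,500:]=0;m[230:]=0
p=big(m);print(p.min(0),p.max(0),"front",rect(plane("wrist",p,.061,st)))
t=bot.capture("top");h=cv2.cvtColor(t,cv2.COLOR_RGB2HSV)
m=(h[:,:,1]<45)&(h[:,:,2]>185);m[:,:195]=0;m[:,290:]=0;m[:160]=0;m[245:]=0
print("top front",rect(plane("top",big(m),.061)))
a=cv2.resize(im[:,:,::-1],(480,300)); b=cv2.resize(t[150:300,140:380,::-1],(480,300)); cv2.imwrite("pics/end.png",np.vstack([a,b]))
E
```

```text
time_s: 17.28
tool_pos: [0.3052, 0.2233, 0.1043]
ee_rot: [[0.987, 0.162, 0.0], [0.162, -0.987, 0.0], [0.0, -0.0, -1.0]]
wrist_force: [0.0, -0.0, 0.8]
width: 0.0854
finger_force: 0.0
time_s: 18.28
tool_pos: [0.3046, 0.2231, 0.2873]
ee_rot: [[0.987, 0.162, -0.002], [0.162, -0.987, -0.001], [-0.002, 0.0, -1.0]]
wrist_force: [0.9, -0.2, -1.3]
width: 0.0854
finger_force: 0.0
[302  33] [353 101] front (array([0.4167, 0.232 ]), array([0.0659, 0.0479]), 9.2)
top front (array([0.5709, 0.2657]), array([0.0926, 0.22  ]), 9.1)
```

View pics/end.png

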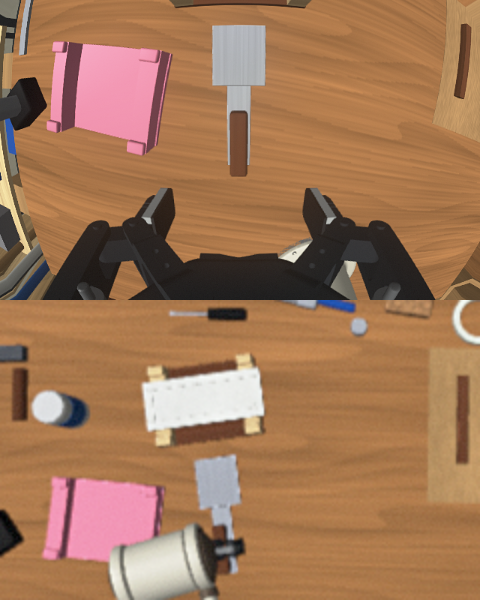

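The front lies in the notches at (0.571, 0.266), matching the rack's top-view centre (0.571, 0.265) and square to it. The lifter is flat on the bench, blade at upper panel (238,55), clear of the rack.

```bash
python3 -c "
from cell import bot
print(bot.job_done())"
```

```text
the job is handed in; nothing more can be done
None
```

The drawer front is level and centred in both rack notches, the lifter lies flat on the bench clear of it, and the job was handed in at about 18 s; no verdict came back.

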